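Lift a clock dial with a spatula onto the dial cradle

TASK

Dip the spatula over the low front wall of the tray and slide its blade under the clock dial, using the wooden V in the tray to keep the dial from running away; lift the dial out on the blade and set it gently, face up and centred, on the two rails of the wooden cradle. The gripper itself must never touch the dial. Then draw the blade out from under it and put the spatula down on its rest or on the bench, and leave the brass movement, the hammer and the brush undisturbed.

Things in the scene. Friction and masses are not known exactly. Their poses are not given: they have to be found in the camera images.
- dial: White enamelled clock dial, black hour batons, face up on the tray's floor: diameter 120 mm, 7.5 mm thick, 100 to 200 g. Origin: centre of the underside; z up. The flat underside is 100 mm across; outside it the back slopes up to the rim, whose lower edge is 2.2 mm above the floor: only a thin blade pressed to the floor gets under. It starts 8 to 30 mm short of home in the V. Any yaw will do.
- tray: Dark steel tray, fixed: 247 x 164 mm, floor 4 mm thick, walls 6 mm thick, tops 14 mm above the bench; front wall's outer face at x = -156 mm. On its floor a V-stop: two dark wooden bars, 12 mm high. Origin: at bench level under the dial's centre when the dial is home against both bars; x points into the closed end of the V, the way to push. Bar faces 60 mm from the origin, 35 deg off x.
- cradle: Dial cradle, fixed: wooden base 110 (x) x 126 (y) mm, 10 mm high, with two cork-topped rails along x, each 100 mm long, 24 mm wide, tops 46 mm above the bench; free gap between the rails 70 mm, open at both ends. Origin: centre of the base on the bench; z up. Its -x end faces the robot.
- cradle_top (a point): Point at the cradle's centre, level with the rail tops, 46 mm above the bench: where the centre of the dial's underside should come to lie.
- spatula: Cranked spatula, 250 g: light wooden handle 105 (x) x 22 (y) x 20 (z) mm, x = -85 to 20 mm, and a steel blade 110 x 54 x 1.6 mm, its rear edge at x = 45 mm and its underside 24 mm below the handle's. Origin: on the handle's underside, below its balance point; x to the blade, z up. The blade's neck is a stiff friction pivot across y at x = 45, z = -22 mm; it yields only to about 0.8 N m.
- spatula_grip (a point): Point to grip on the handle's axis, 10 mm above the spatula's origin, 20 mm behind the handle's front end. With the neck straight (blade parallel to handle) the front edge's underside would be 155 mm ahead and 34 mm below this point; but the neck has been left bent up by 0.06 to 0.20 rad, differently each time and not reported, so the front edge is 6 to 22 mm higher than that: feel for it.
- rest: Spatula rest, fixed: dark wooden base plate 100 x 70 mm, 8 mm high, carrying a block 92 (x) x 16 (y) mm with its top 44 mm above the bench, on which the handle starts, its blade hanging free ahead. The block is narrower than the handle, so fingers can pass on both sides. Origin: on the bench under the spatula's origin; x along the block to the blade; the block spans x = -80 to 12 mm.
- movement: Bystander: brass clock movement, 60 x 60 mm, 33 mm high, beyond the middle of the bench. Origin: centre of its underside.
- hammer: Bystander: hammer, 240 mm long with a wooden handle, lying far to the left (+y). Origin: middle of its length, on the bench.
- brush: Bystander: brush, 200 mm long, lying far to the right (-y). Origin: middle of its length, on the bench.
Not all that is in view belongs to the job. There is more than one size of the dial; the job needs the middle-sized.

How it is judged:
By the outcome, as a careful person would: the job done as asked, in the order asked, and still so for the second after the job is handed in, with the robot touching nothing.
It also fails if it takes over 72 s, if anything falls off the work surface, if the arm or the gripper's body presses on something with over 40 N, if the wrist force passes 120 N, or if a joint passes its speed limit or range.

ROBOT

A 6-joint arm with a two-finger parallel gripper is mounted at the origin on the work surface. World frame = base frame: x ahead of the robot, y to its left, z up, the work surface at z = 0. Lengths are in mm, angles in rad, forces in N, time in s.
With the tool pointing down it reaches from about 300 to 825 mm from the base axis. Payload 5.4 kg.
Tool frame: the origin (TCP) lies midway between the tips of the shut fingers; the grasp point (between the pads) lies 19 mm behind it; z points along the fingers, y is the line along which they close (so a half turn about z gives the same grasp; the last joint's range is limited). The gripper opens to 92 mm and grips with 3 to 60 N. Pads are 20 mm wide; open, the fingers measure 128 mm over their backs; the gripper's body (75 mm by 189 mm) begins 69 mm behind the grasp point.
Start: joints at [1.075, 0.158, 1.597, -0, 1.386, -0.21], TCP at [162.117, 551.656, 214.601] pointing down, gripper open.
Joint ranges: [-2.91, 2.91], [-0.94, 2.29], [0.18, 2.7], [-1.29, 4.43], [0.17, 2.64], [-3, 3]. Speed limits (rad/s): [2.57, 2.57, 3.14, 3.14, 3.14, 3.14].

INTERFACE

Orientations are given as a unit quaternion [x, y, z, w].
In Python, from station import arm gives the robot as it stands.
- The arm moves only by the shell command python3 -m crank 'ROWS'. ROWS is JSON, a list of rows, each an object with "translation": the shift along the tool's x, y, z in cm, a list of three; "delta_rot": the turn, a rotation vector about the tool's x, y, z in rad, a list of three; "claw": the opening, from 0 (shut) to 1 (fully open). In form: [{"translation": [x, y, z], "delta_rot": [wx, wy, wz], "claw": claw}, ...]. A call has 1 to 10 rows; each row is the pose to reach, as a shift and turn from the pose commanded when the call began, along the tool's axes at that moment; what a row does not reach only later rows make up. A row lasts 1/10 s, in which the tool goes at most 50 mm and 8.59 degrees, less where a joint would pass 70% of its speed; a pose out of reach is approached as far as the arm can. A call with a gripper value outside its range is refused whole. The fingers move at their own pace and stop on an object; the grip force is fixed at half the most. Time passes only in rows, so rows that repeat a pose let the fingers close. It gives the time, the measured TCP pose, the force, the opening and the grip force at its end, in the units of the state.
- arm.get_state(): the state, without advancing time (a new reading comes with each control period).
- arm.grab_frame(name): name is "scene" or "top"; returns the picture (480x640x3 uint8, red, green, blue); there is no depth.
- arm.camera_model(name): a dict with "mtx" (3x3 intrinsics, pixels), "rvec" (rotation vector, rad) and "tvec" (3), from world to camera coordinates, as OpenCV has them. Camera axes: x right, y down, z forward; pixel columns grow to the right and rows downward; lengths in mm; the calibration is good to about 2 mm. A picture is of the moment at which its call begins. camera_model takes no time and is no camera call.
- arm.hand_in(): hands the job in; it is judged then, once.
Trained networks look in the newest picture that a camera, given by its name, has taken for a name from the list of things; names that differ only in an ending like _2 or _b are one class to them, and where a whole thing is asked for, a point or a joint stands for the part that bears it (a point fixed in the world has none). Each returns a list of dicts, best first, with "conf" (0 to 1); they miss things now and then, are a little off and sometimes report something else, mostly with a low value. They report only what shows in the picture. A call takes as long as a camera call. They do not tell look-alikes from the thing itself.
- arm.spot_in(camera, query): "position" ([x, y, z] in mm, in the coordinates of the camera as it stood for that picture, good to about 4 mm: the middle of the surface that is visible of it).
- arm.tip_of(camera, query): "position" ([x, y, z] in mm, in the coordinates of the camera as it stood for that picture, good to about 4 mm: a listed point, or the origin of a listed thing).
The state is a dict: "time_s": time; "qpos": joint angles; "qd": joint speeds; "joint_torque": joint torques, N m; "tool_pos": TCP position; "eef_rot": TCP orientation; "wrist_force": force on the tool from outside, world axes, zero at the start; "wrist_torque": the same for the moment, N m; "gripper_width": finger opening in mm; "finger_force": force on a finger pad.
Only numpy, scipy, OpenCV 4.12 (cv2) and the standard library are available. Lean on these libraries where they do the work, as an engineer would, in place of code of your own. Each camera call takes 0.05 s, during which the arm holds its last target. There are 200 camera calls.

## Working session

There is one attempt and no reset: what is moved stays moved. The work goes in short steps, Python scripts to look and compute and a shell command to move; the robot and the scene stay as the last step left them, time stands still between calls to the robot, and variables do not carry over. Pictures are saved under pics/ and viewed, at most 10 in all, crops included, and the job is handed in when it is done.

```bash
ls; mkdir -p pics
cat > h.py <<'E'
import numpy as np, cv2, json
from scipy.spatial.transform import Rotation as R
from station import arm
def cam(n):
    c=arm.camera_model(n); return np.array(c["mtx"],float),np.array(c["rvec"],float).ravel(),np.array(c["tvec"],float).ravel()
def c2w(n,p):
    K,r,t=cam(n); return R.from_rotvec(r).inv().apply(np.array(p)-t)
def px(n,P):
    K,r,t=cam(n); return cv2.projectPoints(np.array(P,float).reshape(-1,1,3),r,t,K,None)[0].reshape(-1,2)
def ray(n,uv,z):
    K,r,t=cam(n); Ri=R.from_rotvec(r).inv(); o=Ri.apply(-t); d=Ri.apply(np.linalg.inv(K)@[uv[0],uv[1],1.]); return o+d*(z-o[2])/d[2]
def save(n,f):
    im=arm.grab_frame(n)[:,:,::-1].copy(); cv2.imwrite("pics/"+f+".png",im); return im
def st():
    s=arm.get_state(); return s
E
python3 - <<'E'
from h import *
a=save("scene","s0");b=save("top","t0")
for n in ("top","scene"):
    for q in ("dial","tray","cradle","cradle_top","spatula","spatula_grip","rest","movement","hammer","brush"):
        for d in arm.tip_of(n,q)[:3]:
            w=c2w(n,d["position"]); print(n,q,round(d["conf"],2),w.round(0),px(n,w)[0].round(0))
s=st();print(s["tool_pos"],s["eef_rot"],s["time_s"])
E
```

```text
pics
top dial 0.95 [ 713. -409.    2.] [496. 176.]
top dial 0.72 [ 323. -264.    4.] [448. 328.]
top dial 0.68 [ 607. -228.    8.] [429. 217.]
top tray 0.71 [ 637. -233.   -1.] [430. 206.]
top tray 0.38 [441.  17.  61.] [335. 283.]
top cradle 0.8 [650. 236.   4.] [251. 206.]
top cradle 0.53 [ 524. -442.    8.] [514. 247.]
top cradle_top 0.97 [652. 244.  49.] [245. 202.]
top spatula 0.97 [438.  20.  46.] [334. 284.]
top rest 0.75 [436.  21.   0.] [334. 286.]
top movement 0.62 [784. -12.  -0.] [344. 154.]
top hammer 0.79 [427. 461.  -0.] [165. 293.]
top hammer 0.68 [651. 243.  44.] [245. 203.]
top brush 0.92 [ 525. -448.    2.] [515. 247.]
scene dial 0.97 [ 609. -226.    8.] [198. 258.]
scene dial 0.97 [ 318. -257.   -3.] [232. 192.]
scene dial 0.57 [ 708. -409.    4.] [101. 274.]
scene tray 0.8 [ 634. -238.    1.] [189. 267.]
scene cradle 0.49 [437.  15.  49.] [324. 216.]
scene cradle_top 0.96 [646. 243.  47.] [411. 293.]
scene spatula 0.72 [437.  15.  44.] [324. 218.]
scene spatula_grip 0.76 [433.  16.  54.] [325. 213.]
scene spatula_grip 0.6 [ 610. -226.    6.] [198. 259.]
scene rest 0.83 [430.  21.   2.] [327. 231.]
scene movement 0.8 [779. -11.  -2.] [267. 334.]
scene movement 0.53 [645. 242.  -4.] [408. 312.]
scene brush 0.66 [ 523. -444.    3.] [128. 223.]
scene brush 0.26 [ 611. -225.   10.] [198. 258.]
[162.12603247 551.66432384 214.63053211] [1.42421415e-01 9.89806113e-01 1.54532188e-05 3.34635709e-06] 1.1
```

View pics/t0.png

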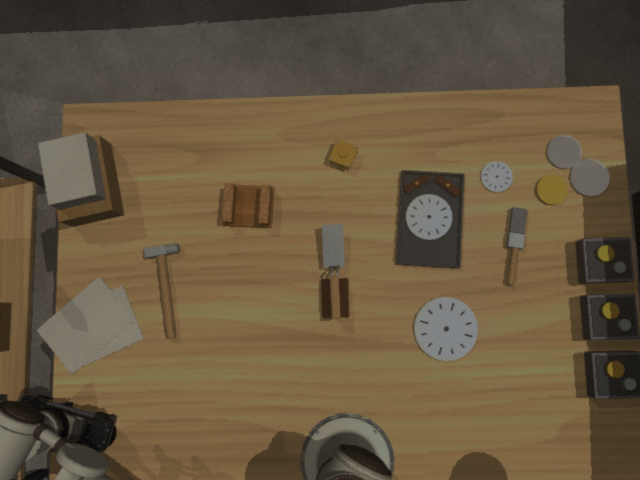

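View pics/s0.png

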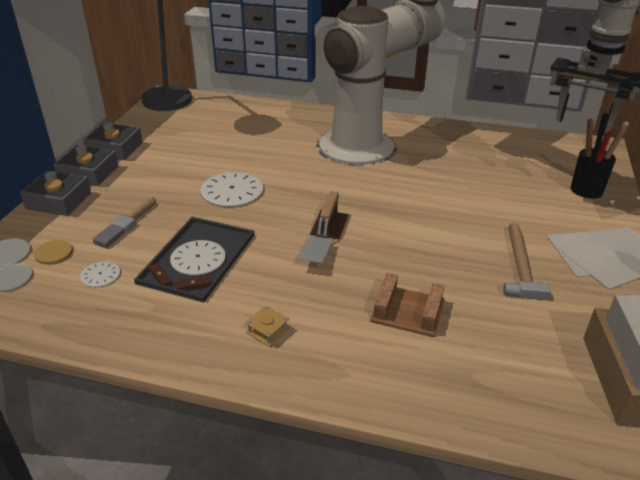

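The pictures show three dials (top-camera pixels): the large one at (446,328) on the bench, the small one at (496,176) on the bench, and the middle-sized one at (429,217) in the tray. I choose the one in the tray. The spatula is at (334,284), the cradle at (248,205) and the movement at (343,155). Next I check the dial in a close crop.

Run:
```python
from h import *
b=cv2.imread("pics/t0.png")
t=cv2.resize(b[165:275,385:475],None,fx=5,fy=5,interpolation=cv2.INTER_CUBIC) #450x550
s=cv2.resize(b[218:326,310:360],None,fx=5,fy=5,interpolation=cv2.INTER_CUBIC)
c=cv2.resize(b[175:235,215:280],None,fx=5,fy=5,interpolation=cv2.INTER_CUBIC)
W=np.zeros((600,800,3),np.uint8); W[:550,:450]=t; W[:540,455:705]=s
W=cv2.convertScaleAbs(W,alpha=1.8);cv2.imwrite("pics/c0.png",W)
C=cv2.convertScaleAbs(c,alpha=1.8);cv2.imwrite("pics/c1.png",C)
# dial ellipse
for n,box in (("top",(190,245,400,460)),("scene",(235,282,165,232))):
    im=cv2.imread("pics/%s0.png"%n[0]);r0,r1,c0,c1=box
    g=im[r0:r1,c0:c1].min(2); m=(g>95).astype(np.uint8); m=cv2.morphologyEx(m,cv2.MORPH_CLOSE,np.ones((7,7)))
    cs=max(cv2.findContours(m,cv2.RETR_EXTERNAL,cv2.CHAIN_APPROX_NONE)[0],key=cv2.contourArea)
    e=cv2.fitEllipse(cs); uv=np.array(e[0])+[c0,r0]; print(n,uv,e[1],ray(n,uv,11.5))
```

```text
top [428.76906586 216.3666954 ] (44.12861633300781, 45.29227828979492) [ 608.54612884 -227.72016391   11.5       ]
scene [197.17178345 256.94795227] (33.560462951660156, 55.02069854736328) [ 609.17152205 -227.86845615   11.5       ]
```

View pics/c0.png

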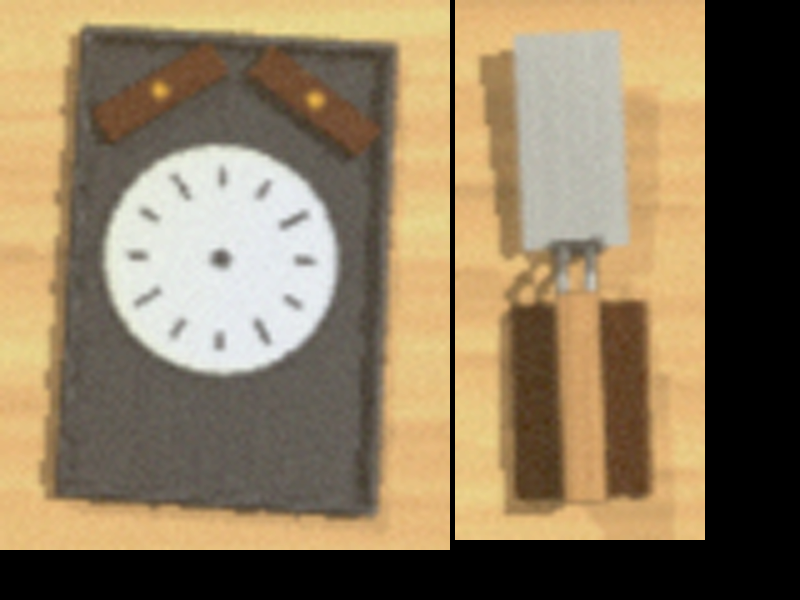

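View pics/c1.png

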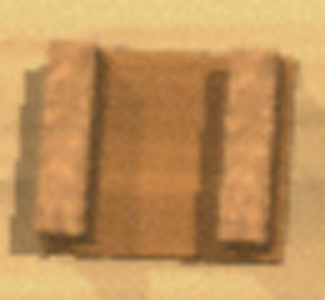

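The crop confirms the mid-sized dial with 12 batons, at crop pixel (222,258), short of the two wooden bars. The spatula lies with its blade toward +x, and the cradle rails run roughly along x. Next I fit the poses.

Run:
```python
from h import *
def P(u,v,x0,y0,z): return ray("top",(x0+(u+.5)/5-.5,y0+(v+.5)/5-.5),z)
def ang(a,b): d=a-b; return np.arctan2(d[1],d[0])
T=[P(u,v,385,165,14) for u,v in ((83,27),(397,45),(375,515),(52,495))]
print("tray",np.round(T,1)); 
print("yaws",ang(T[0],T[3]),ang(T[1],T[2]),ang(T[0],T[1])-np.pi/2,ang(T[3],T[2])-np.pi/2)
for a,b in((0,3),(1,2),(0,1),(2,3)): print(np.linalg.norm(T[a]-T[b]))
yaw=np.mean([ang(T[0],T[3]),ang(T[1],T[2]),ang(T[0],T[1])-np.pi/2,ang(T[3],T[2])-np.pi/2])
c=np.mean(T,0); o=c+R.from_euler("z",yaw).apply([156-123.5,0,0]);print("tray yaw",yaw,"origin",o)
d=np.array([608.9,-227.8]); print("dial in tray",R.from_euler("z",-yaw).apply(np.r_[d,0]-o))
f=P(580-455,293,310,218,60);r=P(584.5-455,498,310,218,60);print("handle",f,r,ang(f,r),np.linalg.norm(f-r))
for z in (30,36,42): print("blade",z,P(568-455,33,310,218,z),P(577-455,247,310,218,z))
L=[P(u,v,215,175,46) for u,v in ((50,42),(97,45),(35,235),(83,237),(231,50),(278,52),(220,240),(267,242))]
print("rails",np.round(L,1),np.mean(L,0)); print([ang(L[i],L[i+2]) for i in (0,1,4,5)],ang(L[0],L[5])-np.pi/2,ang(L[2],L[7])-np.pi/2)
```

```text
tray [[ 732.9 -161.    14. ]
 [ 718.4 -323.6   14. ]
 [ 473.5 -299.8   14. ]
 [ 488.  -135.9   14. ]]
yaws -0.10226664717224979 -0.09682380175582156 -0.08915419638118127 -0.08781903564864812
246.19864139452892
245.96502523329454
163.19667569913605
164.5385612331499
tray yaw -0.09401592023947519 origin [ 635.55046454 -233.14089573   14.        ]
dial in tray [-27.03415947   2.81543057 -14.        ]
handle [456.34704613  18.47385987  60.        ] [355.37895853  18.62786059  60.        ] -0.0015252403277188655 100.96820503618693
blade 30 [591.94550473  22.18640203  30.        ] [481.84649774  20.1388811   30.        ]
blade 36 [590.98238856  22.03606858  36.        ] [481.3328138   19.99690578  36.        ]
blade 42 [590.01927238  21.88573513  42.        ] [480.81912986  19.85493046  42.        ]
rails [[704.3 296.2  46. ]
 [702.  271.9  46. ]
 [603.9 303.8  46. ]
 [602.1 279.2  46. ]
 [697.3 202.7  46. ]
 [695.5 178.5  46. ]
 [598.7 209.1  46. ]
 [597.  185.1  46. ]] [650.08207909 240.79309057  46.        ]
[np.float64(-0.0758655568071104), np.float64(-0.07318593584532611), np.float64(-0.06423799155238842), np.float64(-0.06627582547438585)] -0.0740726980550257 -0.057997333771317994
```

```bash
cat >> h.py <<'E'
def Rt(yaw,p=0):  # handle along yaw, nose-down pitch p
    return R.from_euler("z",yaw)*R.from_euler("y",p)*R.from_matrix([[-1,0,0],[0,1,0],[0,0,-1]])
def grip2tcp(g,yaw,p=0): return np.array(g)+Rt(yaw,p).apply([0,0,19.])
def goal(tcp,yaw,p=0,frm=None):
    s=st(); p0,r0=frm if frm else (np.array(s["tool_pos"]),R.from_quat(s["eef_rot"]))
    t=r0.inv().apply(np.array(tcp)-p0)/10; w=(r0.inv()*Rt(yaw,p)).as_rotvec()
    print("T",t.round(2).tolist(),"W",w.round(4).tolist())
E
python3 -c "
from h import *
goal([436,19,140],.015)"
```

```text
T [-41.29, -43.38, 7.46] W [0.0, 0.0, -0.3008]
```

```bash
M='python3 -m crank'
python3 -m crank '[{"translation":[-41.3,-43.4,7.5],"delta_rot":[0,0,-0.301],"claw":0.6},{"translation":[-41.3,-43.4,7.5],"delta_rot":[0,0,-0.301],"claw":0.6},{"translation":[-41.3,-43.4,7.5],"delta_rot":[0,0,-0.301],"claw":0.6},{"translation":[-41.3,-43.4,7.5],"delta_rot":[0,0,-0.301],"claw":0.6},{"translation":[-41.3,-43.4,7.5],"delta_rot":[0,0,-0.301],"claw":0.6},{"translation":[-41.3,-43.4,7.5],"delta_rot":[0,0,-0.301],"claw":0.6},{"translation":[-41.3,-43.4,7.5],"delta_rot":[0,0,-0.301],"claw":0.6},{"translation":[-41.3,-43.4,7.5],"delta_rot":[0,0,-0.301],"claw":0.6},{"translation":[-41.3,-43.4,7.5],"delta_rot":[0,0,-0.301],"claw":0.6},{"translation":[-41.3,-43.4,7.5],"delta_rot":[0,0,-0.301],"claw":0.6}]'
python3 -c "
from h import *
goal([436,19,140],.015)"
```

```text
time_s: 2.1
tool_pos: [387.5, 112.8, 153.3]
eef_rot: [-0.008, 1.0, 0.0, 0.001]
wrist_force: [1.0, 0.4, -0.4]
gripper_width: 55.3
finger_force: 0.0
T [-4.7, -9.46, 1.34] W [0.0001, 0.0016, 0.0]
```

```bash
python3 -m crank '[{"translation":[-4.7,-9.5,1.3],"delta_rot":[0,0,0],"claw":0.6},{"translation":[-4.7,-9.5,1.3],"delta_rot":[0,0,0],"claw":0.6},{"translation":[-4.7,-9.5,1.3],"delta_rot":[0,0,0],"claw":0.6},{"translation":[-4.7,-9.5,1.3],"delta_rot":[0,0,0],"claw":0.6},{"translation":[-4.7,-9.5,5],"delta_rot":[0,0,0],"claw":0.6},{"translation":[-4.7,-9.5,8],"delta_rot":[0,0,0],"claw":0.6},{"translation":[-4.7,-9.5,10.5],"delta_rot":[0,0,0],"claw":0.6},{"translation":[-4.7,-9.5,11.8],"delta_rot":[0,0,0],"claw":0.6},{"translation":[-4.7,-9.5,11.8],"delta_rot":[0,0,0],"claw":0.6}]'
python3 -c "
from h import *
goal(grip2tcp([436,19,54],.015),.015)
im=arm.grab_frame('top')[:,:,::-1]
a=arm.grab_frame('scene')[:,:,::-1]
W=np.zeros((500,800,3),np.uint8);W[:480,:400]=cv2.resize(im[210:330,285:385],None,fx=4,fy=4);W[:480,400:]=cv2.resize(a[150:270,270:370],None,fx=4,fy=4)
cv2.imwrite('pics/g.png',cv2.convertScaleAbs(W,alpha=1.6))"
```

```text
time_s: 3.0
tool_pos: [432.7, 22.6, 33.5]
eef_rot: [-0.009, 1.0, 0.001, -0.002]
wrist_force: [0.4, 0.9, 0.1]
gripper_width: 55.2
finger_force: 0.0
T [-0.32, -0.37, -0.16] W [0.0015, -0.0045, 0.0025]
```

View pics/g.png

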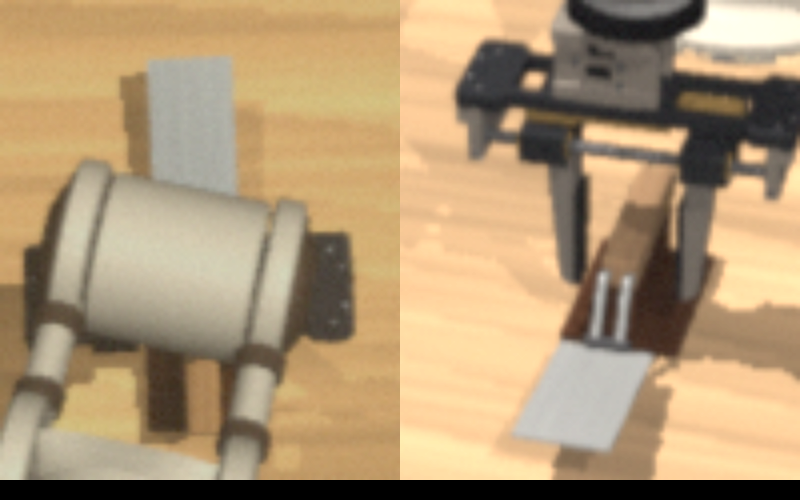

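The handle sits between the fingers, which straddle the rest block. I trim the position and close.

```bash
python3 -m crank '[{"translation":[0,0,0],"delta_rot":[0,0,0],"claw":0.6},{"translation":[0,0,0],"delta_rot":[0,0,0],"claw":0.6}]'
python3 -c "
from h import *
goal(grip2tcp([436,19,54],.015),.015)"
python3 -m crank '[{"translation":[0,0,0],"delta_rot":[0,0,0],"claw":0.1},{"translation":[0,0,0],"delta_rot":[0,0,0],"claw":0.1},{"translation":[0,0,0],"delta_rot":[0,0,0],"claw":0.1},{"translation":[0,0,0],"delta_rot":[0,0,0],"claw":0.1},{"translation":[0,0,0],"delta_rot":[0,0,0],"claw":0.1},{"translation":[0,0,0],"delta_rot":[0,0,0],"claw":0.1},{"translation":[0,0,0],"delta_rot":[0,0,0],"claw":0.1}]'
```

```text
time_s: 3.3
tool_pos: [436.1, 20.6, 36.3]
eef_rot: [-0.008, 1.0, -0.0, 0.001]
wrist_force: [-0.5, -0.0, -0.1]
gripper_width: 55.4
finger_force: 0.0
T [0.01, -0.16, 0.13] W [-0.0005, 0.0022, 0.0007]
time_s: 4.0
tool_pos: [435.2, 20.4, 35.2]
eef_rot: [-0.008, 1.0, -0.0, -0.0]
wrist_force: [0.1, -0.9, -0.1]
gripper_width: 21.8
finger_force: 30.0
```

```bash
python3 -c "
from h import *
goal(grip2tcp([500,20,85],.015,.25),.015,.25)"
```

```text
T [-6.01, -0.14, -3.14] W [-0.0003, 0.25, 0.0002]
```

```bash
python3 -m crank '[{"translation":[0,0,-3],"delta_rot":[0,0,0],"claw":0.1},{"translation":[0,0,-3.1],"delta_rot":[0,0,0],"claw":0.1},{"translation":[-3,0,-3.2],"delta_rot":[0,0.1,0],"claw":0.1},{"translation":[-6,-0.1,-3.1],"delta_rot":[0,0.18,0],"claw":0.1},{"translation":[-6,-0.1,-3.1],"delta_rot":[0,0.25,0],"claw":0.1},{"translation":[-6,-0.1,-3.1],"delta_rot":[0,0.25,0],"claw":0.1},{"translation":[-6,-0.1,-3.1],"delta_rot":[0,0.25,0],"claw":0.1},{"translation":[-6,-0.1,-3.1],"delta_rot":[0,0.25,0],"claw":0.1}]'
python3 - <<'E'
from h import *
s=st();print(s["tool_pos"],s["wrist_force"],s["wrist_torque"],s["time_s"])
print(goal(grip2tcp([500,20,85],.015,.25),.015,.25))
a=save("scene","s1");b=save("top","t1")
W=np.zeros((480,800,3),np.uint8);W[:480,:400]=cv2.resize(b[190:310,285:385],None,fx=4,fy=4);W[:480,400:]=cv2.resize(a[180:300,250:350],None,fx=4,fy=4)
cv2.imwrite('pics/g1.png',cv2.convertScaleAbs(W,alpha=1.6))
E
```

```text
time_s: 4.8
tool_pos: [494.0, 20.6, 65.5]
eef_rot: [-0.008, 0.992, -0.001, -0.125]
wrist_force: [0.2, 0.3, -3.2]
gripper_width: 21.8
finger_force: 30.0
[494.03707954  20.61458667  65.53058545] [ 0.15251156  0.33618244 -3.16038193] [ 0.04949917 -0.18503746 -0.05240244] 4.8
T [-0.1, -0.07, -0.13] W [0.0003, -0.0003, 0.0003]
None
```

View pics/g1.png

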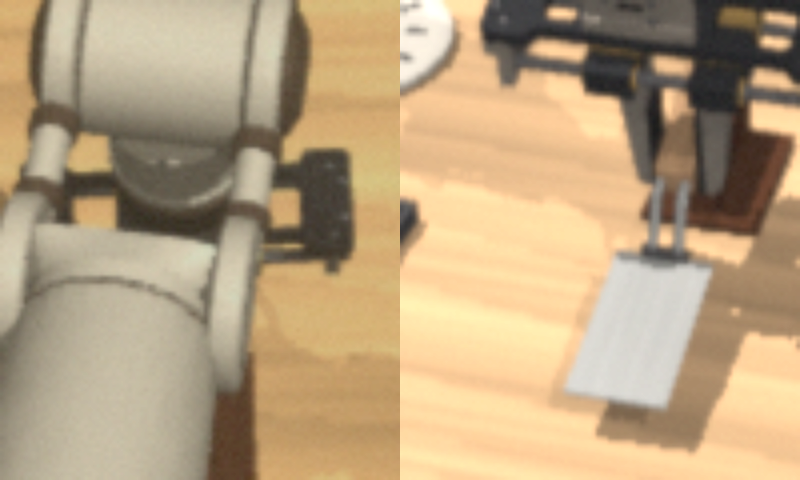

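The blade is held clear of the bench, with its front edge at scene crop (565,390)-(665,408) and its rear at (615,257)-(712,265). I fit the bend from these corners, then touch down gently.

```bash
cat >> h.py <<'E'
def blade(g,yaw,p,b):  # underside corners: front L,R rear L,R
    Y=R.from_euler("z",yaw); piv=np.array(g)+Y.apply(R.from_euler("y",p).apply([45,0,-32])); B=Y*R.from_euler("y",p-b)
    return np.array([piv+B.apply(v) for v in ([110,27,-2],[110,-27,-2],[0,27,-2],[0,-27,-2])])
E
python3 - <<'E'
from h import *
from scipy.optimize import least_squares
s=st();g=np.array(s["tool_pos"])-R.from_quat(s["eef_rot"]).apply([0,0,19]);print(g)
uv=np.array([[665,408],[565,390],[712,265],[615,257]],float);uv=np.c_[250+(uv[:,0]-400+.5)/4-.5,180+(uv[:,1]+.5)/4-.5]
f=lambda q:(px("scene",blade(g+[q[2],q[0],0],.015+q[1],.25,q[3]))-uv).ravel()
r=least_squares(f,[0,0,0,.1]);print(r.x,r.fun.round(1))
f2=lambda q:(px("scene",blade(g+[0,q[0],0],.015+q[1],.25,q[2]))-uv).ravel()
r=least_squares(f2,[0,0,.1]);print(r.x,r.fun.round(1))
for b in (.06,.1,.15,.2): print(b,"grip z at touch",32*np.cos(.25)+45*np.sin(.25)+110*np.sin(.25-b)+2)
E
```

```text
[499.04104776  20.5945106   84.53123671]
[-0.85753139  0.01659196  1.38612452  0.18409379] [ 0.4 -0.3 -0.3  0.3 -0.   0.7 -0.  -0.8]
[-1.02838973  0.01490186  0.17217907] [ 0.4 -0.3 -0.3  0.3  0.   0.3  0.  -1.2]
0.06 grip z at touch 64.91285410860922
0.1 grip z at touch 60.57657023329007
0.15 grip z at touch 55.120051492345254
0.2 grip z at touch 49.636084280968774
```

```bash
python3 -m crank '[{"translation":[-0.2,0,0.8],"delta_rot":[0,0,0],"claw":0.1},{"translation":[-0.4,0,1.6],"delta_rot":[0,0,0],"claw":0.1},{"translation":[-0.65,0,2.57],"delta_rot":[0,0,0],"claw":0.1},{"translation":[-0.65,0,2.57],"delta_rot":[0,0,0],"claw":0.1},{"translation":[-0.65,0,2.57],"delta_rot":[0,0,0],"claw":0.1}]'
python3 -m crank '[{"translation":[-0.05,0,0.19],"delta_rot":[0,0,0],"claw":0.1},{"translation":[-0.05,0,0.19],"delta_rot":[0,0,0],"claw":0.1}]'
python3 -m crank '[{"translation":[-0.05,0,0.19],"delta_rot":[0,0,0],"claw":0.1},{"translation":[-0.05,0,0.19],"delta_rot":[0,0,0],"claw":0.1}]'
python3 -c "
from h import *
s=st();print(s['tool_pos']-R.from_quat(s['eef_rot']).apply([0,0,19]),s['wrist_force'],s['wrist_torque'])"
```

```text
time_s: 5.4
tool_pos: [494.7, 20.5, 39.1]
eef_rot: [-0.008, 0.992, -0.001, -0.125]
wrist_force: [0.5, -0.3, -2.1]
gripper_width: 21.6
finger_force: 30.0
time_s: 5.6
tool_pos: [495.3, 20.4, 37.7]
eef_rot: [-0.008, 0.992, -0.001, -0.125]
wrist_force: [-0.6, 0.1, -3.0]
gripper_width: 21.7
finger_force: 30.0
time_s: 5.8
tool_pos: [495.5, 20.4, 35.9]
eef_rot: [-0.008, 0.992, -0.001, -0.124]
wrist_force: [-0.1, 0.1, -0.9]
gripper_width: 21.7
finger_force: 30.0
[500.16826131  20.4476156   54.28667168] [-0.12804355  0.05838309 -0.85770277] [ 0.05068623 -0.29002423 -0.04082679]
```

```bash
python3 -m crank '[{"translation":[0,0,0],"delta_rot":[0,0,0],"claw":0.1}]'
python3 -c "
from h import *
s=st();print(s['tool_pos']-R.from_quat(s['eef_rot']).apply([0,0,19]),s['wrist_force'],s['wrist_torque'])"
python3 -m crank '[{"translation":[-0.02,0,0.1],"delta_rot":[0,0,0],"claw":0.1},{"translation":[-0.02,0,0.1],"delta_rot":[0,0,0],"claw":0.1}]'
python3 -c "
from h import *
s=st();print(s['tool_pos']-R.from_quat(s['eef_rot']).apply([0,0,19]),s['wrist_force'],s['wrist_torque'])"
```

```text
time_s: 5.9
tool_pos: [495.5, 20.3, 36.0]
eef_rot: [-0.008, 0.992, -0.001, -0.124]
wrist_force: [0.5, 0.4, -0.6]
gripper_width: 22.1
finger_force: 30.0
[500.23295173  20.4184181   54.40436359] [ 0.5457288   0.37734217 -0.62831659] [ 0.06220118 -0.33732343 -0.02101942]
time_s: 6.1
tool_pos: [495.2, 20.4, 34.7]
eef_rot: [-0.008, 0.992, -0.001, -0.125]
wrist_force: [-0.4, 0.6, 0.1]
gripper_width: 22.1
finger_force: 30.0
[499.90791042  20.47003699  53.1364288 ] [-0.4329394   0.63990436  0.10875458] [ 0.07023842 -0.30698516  0.03313503]
```

Run:
```python
from h import *
for i in range(3):
    a=arm.grab_frame("scene")[:,:,::-1]
    s=st();print(np.round(s['tool_pos'],2),np.round(s['wrist_force'],2),np.round(s['wrist_torque'],3),s['time_s'])
c=cv2.resize(a[215:295,265:345],None,fx=7,fy=7,interpolation=cv2.INTER_CUBIC)
cv2.imwrite('pics/g2.png',cv2.convertScaleAbs(c,alpha=1.6))
```

```text
[495.2   20.4   34.77] [-0.1   0.85  0.17] [ 0.025 -0.349  0.009] 6.15
[495.18  20.38  34.76] [-0.48  0.31  0.16] [ 0.051 -0.33   0.084] 6.2
[495.21  20.41  34.76] [-1.05  0.67 -0.53] [-0.008 -0.378  0.002] 6.25
```

View pics/g2.png

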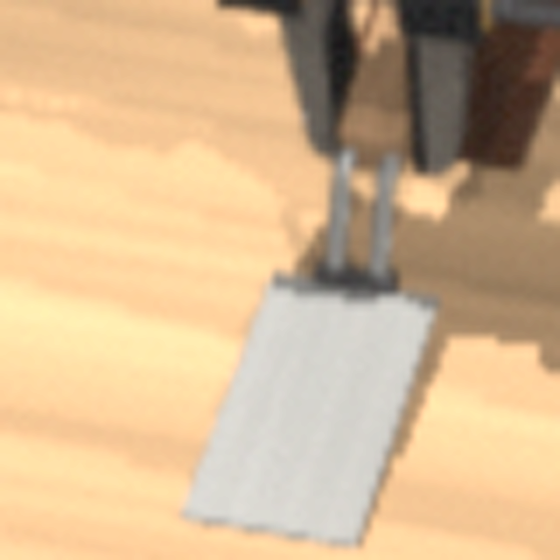

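Run:
```python
from h import *
from scipy.optimize import least_squares
s=st();g=np.array(s["tool_pos"])-R.from_quat(s["eef_rot"]).apply([0,0,19]);print(g)
uv=np.array([[360,545],[183,517],[437,300],[275,280]],float);uv=np.c_[265+(uv[:,0]+.5)/7-.5,215+(uv[:,1]+.5)/7-.5]
f=lambda q:(px("scene",blade(g+[q[2],q[0],0],.015+q[1],.25,q[3]))-uv).ravel()
r=least_squares(f,[0,0,0,.1]);print(r.x,r.fun.round(1));q=r.x
print(blade(g+[q[2],q[0],0],.015+q[1],.25,q[3]).round(1))
for zp in (53.2,54.3,55,56):print(zp,.25-np.arcsin((zp-2-32*np.cos(.25)-45*np.sin(.25))/110))
```

```text
[499.90617949  20.48069118  53.16735885]
[-0.83351461  0.01413043 -0.18429171  0.19048043] [ 0.   0.   0.  -0.   0.3  0.3 -0.4 -0.3]
[[644.2  50.9   2.5]
 [645.8  -3.1   2.5]
 [534.5  47.7   9. ]
 [536.1  -6.3   9. ]]
53.2 0.16752813849765458
54.3 0.15748970045029015
55 0.1510967967894679
56 0.14195697107474095
```

```bash
cat >> h.py <<'E'
TO=np.array([635.5,-233.1,0]);TY=-.094;B=.1675;DY=.014
CO=np.array([650.,240.8,0]);CY=-.070
def btcp(O,Y,tip,t):
    "tip = front edge underside in frame (O,Y); t = blade nose-down tilt -> tcp, toolyaw, p"
    p=t+B; rel=R.from_euler("y",p).apply([45,0,-32])+R.from_euler("y",t).apply([110,0,-2])
    g=np.array(tip)-rel; g=O+R.from_euler("z",Y).apply(g); ty=Y-DY
    return grip2tcp(g,ty,p),ty,p
def where(O,Y,b=None):
    s=st();r=R.from_quat(s["eef_rot"]);g=np.array(s["tool_pos"])-r.apply([0,0,19]);tx=r.as_matrix()[:,0]
    p=np.arcsin(tx[2]);t=p-B;yaw=np.arctan2(-tx[1],-tx[0])+DY
    w=g+R.from_euler("z",yaw).apply(R.from_euler("y",p).apply([45,0,-32])+R.from_euler("y",t).apply([110,0,-2]))
    print("tip",R.from_euler("z",-Y).apply(w-O).round(1),"tilt",round(t,3),"dyaw",round(yaw-Y,3),"F",np.round(s["wrist_force"],1),"Tq",np.round(s["wrist_torque"],2),s["time_s"])
def plan(O,Y,*wps):
    where(O,Y)
    for tip,t in wps: print(tip,t,end=" "); goal(*btcp(O,Y,tip,t))
E
python3 -c "
from h import *
plan(TO,TY,([-105,0,60],.24),([-102,0,14],.24))"
```

```text
tip [-14.7 257.6  -0. ] tilt 0.082 dyaw 0.123 F [-1.   0.7 -0.5] Tq [-0.01 -0.38  0.  ] 6.25
[-105, 0, 60] 0.24 T [12.68, -22.85, -5.34] W [-0.0398, 0.1575, 0.1168]
[-102, 0, 14] 0.24 T [11.25, -22.89, -0.96] W [-0.0398, 0.1575, 0.1168]
```

```bash
python3 -m crank '[{"translation":[0.6,0,-2.4],"delta_rot":[0,0,0],"claw":0.1},{"translation":[1.2,0,-4.8],"delta_rot":[0,0,0],"claw":0.1},{"translation":[4,-5,-5.3],"delta_rot":[-0.01,0.04,0.03],"claw":0.1},{"translation":[6.5,-9.5,-5.3],"delta_rot":[-0.02,0.08,0.06],"claw":0.1},{"translation":[9,-14,-5.3],"delta_rot":[-0.03,0.12,0.09],"claw":0.1},{"translation":[11,-18.5,-5.3],"delta_rot":[-0.04,0.158,0.117],"claw":0.1},{"translation":[12.7,-22.8,-5.3],"delta_rot":[-0.04,0.158,0.117],"claw":0.1},{"translation":[12.7,-22.8,-5.3],"delta_rot":[-0.04,0.158,0.117],"claw":0.1},{"translation":[12.7,-22.8,-5.3],"delta_rot":[-0.04,0.158,0.117],"claw":0.1}]'
python3 -c "
from h import *
plan(TO,TY,([-102,0,18],.24),([-102,0,10],.24))
s=save('scene','s2')
cv2.imwrite('pics/g3.png',cv2.convertScaleAbs(cv2.resize(s[180:330,120:300],None,fx=4,fy=4,interpolation=cv2.INTER_CUBIC),alpha=1.6))"
```

```text
time_s: 7.15
tool_pos: [388.3, -210.0, 117.3]
eef_rot: [0.054, 0.978, 0.012, -0.202]
wrist_force: [0.2, -0.1, -2.6]
gripper_width: 21.9
finger_force: 30.0
tip [-105.8   -0.7   59.4] tilt 0.24 dyaw -0.003 F [ 0.2 -0.1 -2.6] Tq [-0.02 -0.4  -0.03] 7.15
[-102, 0, 18] 0.24 T [-1.99, 0.03, 3.65] W [0.0018, -0.0004, -0.0029]
[-102, 0, 10] 0.24 T [-2.31, 0.03, 4.39] W [0.0018, -0.0004, -0.0029]
```

View pics/g3.png

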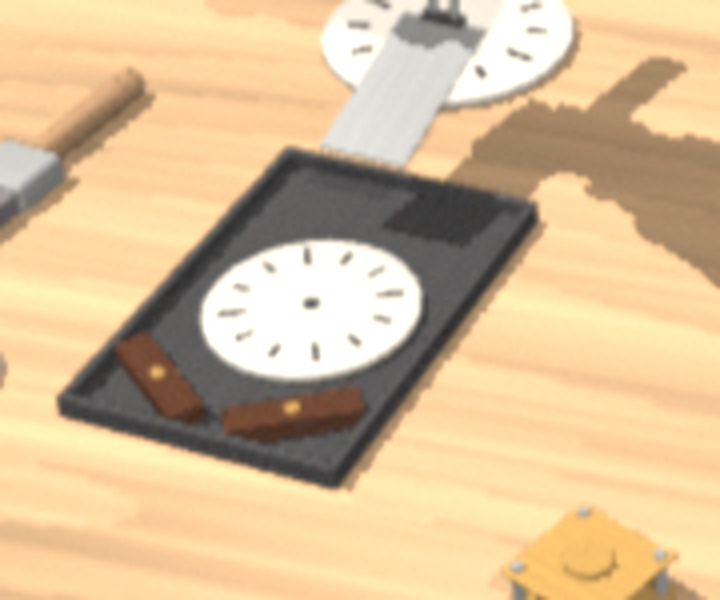

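The tip is above the tray's front part, with its corners at crop (325,150) and (405,165). I check these against the prediction.

```bash
python3 -c "
from h import *
Y=R.from_euler('z',TY)
for z in (56,59.4,63):
  print(z,[((px('scene',TO+Y.apply([-105.8,y-.7,z]))[0]-[120,180]+.5)*4-.5).round(0) for y in (-27,27)])
"
python3 -m crank '[{"translation":[-1,0,1.8],"delta_rot":[0,0,0],"claw":0.1},{"translation":[-2,0,3.65],"delta_rot":[0,0,-0.003],"claw":0.1},{"translation":[-2.3,0,4.4],"delta_rot":[0,0,-0.003],"claw":0.1},{"translation":[-2.3,0,4.4],"delta_rot":[0,0,-0.003],"claw":0.1},{"translation":[-2.3,0,4.4],"delta_rot":[0,0,-0.003],"claw":0.1}]'
python3 -c "
from h import *
plan(TO,TY,([-102,0,6],.24),([-102,0,4],.24),([-102,0,3],.24))"
```

```text
56 [array([322., 154.]), array([408., 174.])]
59.4 [array([321., 149.]), array([407., 169.])]
63 [array([321., 144.]), array([406., 163.])]
time_s: 7.7
tool_pos: [392.7, -209.1, 68.4]
eef_rot: [0.051, 0.978, 0.011, -0.202]
wrist_force: [0.1, -0.5, -2.2]
gripper_width: 21.4
finger_force: 30.0
tip [-101.5    1.6   10.5] tilt 0.241 dyaw 0.004 F [ 0.1 -0.5 -2.2] Tq [-0.05 -0.39 -0.  ] 7.7
[-102, 0, 6] 0.24 T [-0.13, -0.1, 0.44] W [-0.0004, -0.0006, 0.0038]
[-102, 0, 4] 0.24 T [-0.21, -0.1, 0.62] W [-0.0004, -0.0006, 0.0038]
[-102, 0, 3] 0.24 T [-0.25, -0.1, 0.71] W [-0.0004, -0.0006, 0.0038]
```

```bash
python3 -m crank '[{"translation":[-0.13,-0.1,0.44],"delta_rot":[0,0,0],"claw":0.1},{"translation":[-0.21,-0.1,0.62],"delta_rot":[0,0,0],"claw":0.1},{"translation":[-0.21,-0.1,0.62],"delta_rot":[0,0,0],"claw":0.1},{"translation":[-0.21,-0.1,0.62],"delta_rot":[0,0,0],"claw":0.1}]'
python3 -c "
from h import *
plan(TO,TY,([-102,0,3],.24),([-90,0,3],.22))"
```

```text
time_s: 8.1
tool_pos: [391.9, -210.8, 61.8]
eef_rot: [0.052, 0.978, 0.011, -0.202]
wrist_force: [-0.6, -0.2, -0.2]
gripper_width: 22.0
finger_force: 30.0
tip [-102.1   -0.4    4. ] tilt 0.24 dyaw 0.003 F [-0.6 -0.2 -0.2] Tq [-0.05 -0.41  0.01] 8.1
[-102, 0, 3] 0.24 T [-0.04, 0.08, 0.09] W [-0.0002, -0.0, 0.0024]
[-90, 0, 3] 0.22 T [-1.16, 0.09, -0.08] W [-0.0001, -0.02, 0.0024]
```

```bash
python3 -c "
from h import *
plan(TO,TY,([-92,0,3.8],.22),([-82,0,3.8],.19),([-72,0,3.8],.165),([-62,0,3.8],.145))"
```

```text
tip [-102.1   -0.4    4. ] tilt 0.24 dyaw 0.003 F [-0.6 -0.2 -0.2] Tq [-0.05 -0.41  0.01] 8.1
[-92, 0, 3.8] 0.22 T [-0.94, 0.09, -0.08] W [-0.0001, -0.02, 0.0024]
[-82, 0, 3.8] 0.19 T [-1.89, 0.1, -0.01] W [-0.0001, -0.05, 0.0024]
[-72, 0, 3.8] 0.165 T [-2.84, 0.11, -0.03] W [-0.0001, -0.075, 0.0024]
[-62, 0, 3.8] 0.145 T [-3.79, 0.12, -0.12] W [-0.0001, -0.095, 0.0024]
```

```bash
python3 -m crank '[{"translation":[-0.47,0.05,-0.04],"delta_rot":[0,-0.01,0],"claw":0.1},{"translation":[-0.94,0.09,-0.08],"delta_rot":[0,-0.02,0.002],"claw":0.1},{"translation":[-1.42,0.1,-0.04],"delta_rot":[0,-0.035,0.002],"claw":0.1},{"translation":[-1.89,0.1,-0.01],"delta_rot":[0,-0.05,0.002],"claw":0.1},{"translation":[-2.36,0.1,-0.02],"delta_rot":[0,-0.063,0.002],"claw":0.1},{"translation":[-2.84,0.11,-0.03],"delta_rot":[0,-0.075,0.002],"claw":0.1},{"translation":[-3.3,0.12,-0.08],"delta_rot":[0,-0.085,0.002],"claw":0.1},{"translation":[-3.79,0.12,-0.12],"delta_rot":[0,-0.095,0.002],"claw":0.1},{"translation":[-3.79,0.12,-0.12],"delta_rot":[0,-0.095,0.002],"claw":0.1},{"translation":[-3.79,0.12,-0.12],"delta_rot":[0,-0.095,0.002],"claw":0.1}]'
python3 -c "
from h import *
plan(TO,TY,([-55,0,3.5],.13),([-48,0,3.5],.115),([-40,0,3.5],.1))
s=save('scene','s3')
cv2.imwrite('pics/g4.png',cv2.convertScaleAbs(cv2.resize(s[180:330,120:300],None,fx=4,fy=4,interpolation=cv2.INTER_CUBIC),alpha=1.6))"
```

```text
time_s: 9.1
tool_pos: [427.7, -213.2, 47.4]
eef_rot: [0.053, 0.986, 0.008, -0.155]
wrist_force: [0.6, 0.3, -1.0]
gripper_width: 21.6
finger_force: 30.0
tip [-61.3   0.3   3.5] tilt 0.144 dyaw 0.001 F [ 0.6  0.3 -1. ] Tq [-0.01 -0.56  0.06] 9.1
[-55, 0, 3.5] 0.13 T [-0.61, -0.01, 0.02] W [0.0001, -0.0138, 0.0007]
[-48, 0, 3.5] 0.115 T [-1.29, -0.0, 0.04] W [0.0001, -0.0288, 0.0007]
[-40, 0, 3.5] 0.1 T [-2.06, 0.01, 0.02] W [0.0001, -0.0438, 0.0007]
```

View pics/g4.png

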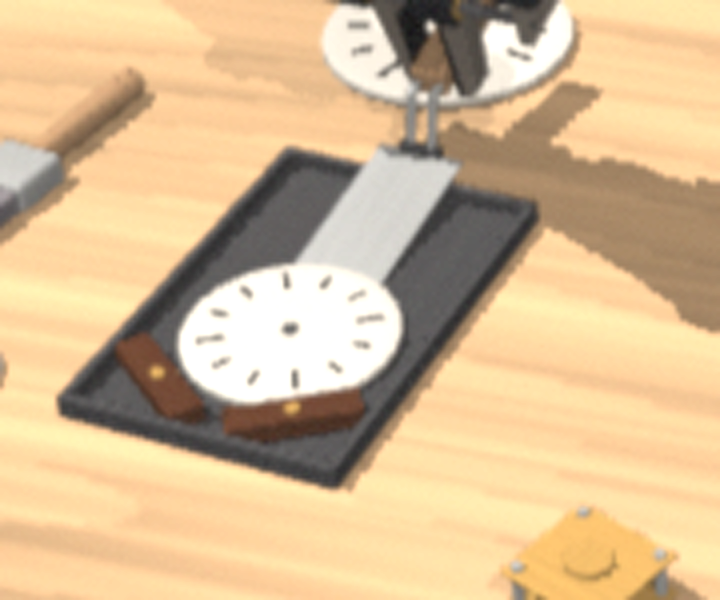

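The dial (centre at crop (290,328)) has moved to the +y bar and the blade edge is at its rim. I carry on.

```bash
python3 -m crank '[{"translation":[-0.3,0,0.01],"delta_rot":[0,-0.007,0],"claw":0.1},{"translation":[-0.61,0,0.02],"delta_rot":[0,-0.014,0],"claw":0.1},{"translation":[-0.95,0,0.03],"delta_rot":[0,-0.021,0],"claw":0.1},{"translation":[-1.29,0,0.04],"delta_rot":[0,-0.029,0],"claw":0.1},{"translation":[-1.67,0,0.03],"delta_rot":[0,-0.036,0],"claw":0.1},{"translation":[-2.06,0,0.02],"delta_rot":[0,-0.044,0],"claw":0.1},{"translation":[-2.06,0,0.02],"delta_rot":[0,-0.044,0],"claw":0.1}]'
python3 -c "
from h import *
plan(TO,TY,([-30,0,3.5],.07),([-20,0,3.5],.05),([-5,0,3.5],.035),([10,0,3.5],.025))
d=c2w('scene',max((x for x in arm.spot_in('scene','dial')),key=lambda x:-abs(c2w('scene',x['position'])[0]-630)-abs(c2w('scene',x['position'])[1]+233))['position']);print(d)
s=save('scene','s4')
g=s[235:285,160:232].min(2);m=cv2.morphologyEx((g>95).astype(np.uint8),cv2.MORPH_CLOSE,np.ones((7,7)))
cv2.imwrite('pics/g5.png',cv2.convertScaleAbs(cv2.resize(s[180:330,120:300],None,fx=4,fy=4,interpolation=cv2.INTER_CUBIC),alpha=1.6))"
```

```text
time_s: 9.85
tool_pos: [447.0, -215.3, 40.8]
eef_rot: [0.053, 0.99, 0.007, -0.133]
wrist_force: [-0.0, -0.5, -0.8]
gripper_width: 21.8
finger_force: 30.0
tip [-40.2   0.1   3.4] tilt 0.1 dyaw 0.001 F [-0.  -0.5 -0.8] Tq [-0.12 -0.43 -0.02] 9.85
[-30, 0, 3.5] 0.07 T [-0.99, 0.01, 0.18] W [0.0002, -0.0301, 0.0007]
[-20, 0, 3.5] 0.05 T [-1.98, 0.03, 0.22] W [0.0002, -0.0501, 0.0007]
[-5, 0, 3.5] 0.035 T [-3.44, 0.05, 0.06] W [0.0002, -0.0651, 0.0007]
[10, 0, 3.5] 0.025 T [-4.9, 0.06, -0.19] W [0.0002, -0.0751, 0.0007]
[ 632.65208202 -227.94649089   14.56311256]
```

View pics/g5.png

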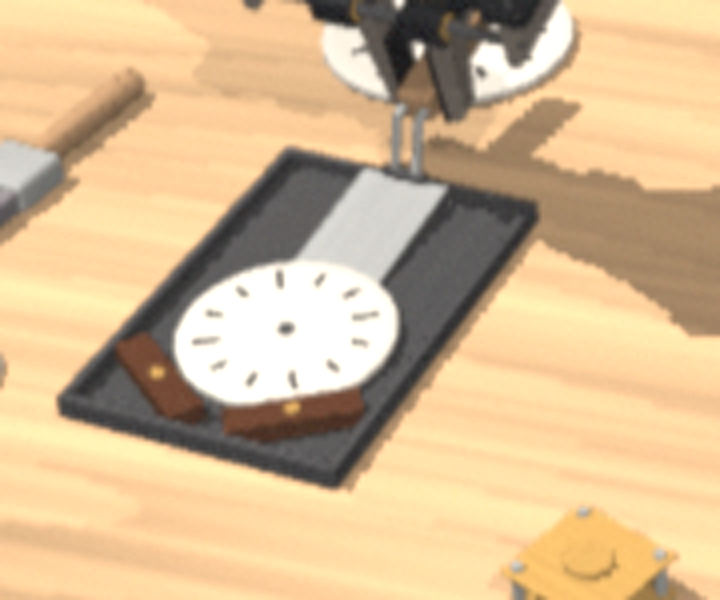

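The blade is going under and the dial stays put at crop (286,328). I continue flatter and deeper.

```bash
python3 -m crank '[{"translation":[-0.5,0,0.09],"delta_rot":[0,-0.015,0],"claw":0.1},{"translation":[-0.99,0.01,0.18],"delta_rot":[0,-0.03,0],"claw":0.1},{"translation":[-1.5,0.02,0.2],"delta_rot":[0,-0.04,0],"claw":0.1},{"translation":[-1.98,0.03,0.22],"delta_rot":[0,-0.05,0],"claw":0.1},{"translation":[-2.7,0.04,0.14],"delta_rot":[0,-0.058,0],"claw":0.1},{"translation":[-3.44,0.05,0.06],"delta_rot":[0,-0.065,0],"claw":0.1},{"translation":[-4.2,0.05,-0.06],"delta_rot":[0,-0.07,0],"claw":0.1},{"translation":[-4.9,0.06,-0.19],"delta_rot":[0,-0.075,0],"claw":0.1},{"translation":[-4.9,0.06,-0.19],"delta_rot":[0,-0.075,0],"claw":0.1}]'
python3 -c "
from h import *
plan(TO,TY,([20,0,3.5],.02),([33,0,3.5],.018),([46,0,3.5],.015))"
```

```text
time_s: 10.85
tool_pos: [495.1, -219.9, 29.7]
eef_rot: [0.053, 0.994, 0.005, -0.096]
wrist_force: [0.6, 0.5, -1.2]
gripper_width: 21.6
finger_force: 30.0
tip [10.5  0.1  3.6] tilt 0.025 dyaw 0.001 F [ 0.6  0.5 -1.2] Tq [-0.02 -0.51  0.03] 10.85
[20, 0, 3.5] 0.02 T [-0.93, 0.02, -0.1] W [0.0001, -0.0049, 0.0009]
[33, 0, 3.5] 0.018 T [-2.21, 0.04, -0.32] W [0.0001, -0.0069, 0.0009]
[46, 0, 3.5] 0.015 T [-3.49, 0.05, -0.52] W [0.0001, -0.0099, 0.0009]
```

```bash
python3 -m crank '[{"translation":[-0.46,0.01,-0.05],"delta_rot":[0,-0.002,0],"claw":0.1},{"translation":[-0.93,0.02,-0.1],"delta_rot":[0,-0.005,0],"claw":0.1},{"translation":[-1.57,0.03,-0.21],"delta_rot":[0,-0.006,0],"claw":0.1},{"translation":[-2.21,0.04,-0.32],"delta_rot":[0,-0.007,0],"claw":0.1},{"translation":[-2.85,0.05,-0.42],"delta_rot":[0,-0.008,0],"claw":0.1},{"translation":[-3.49,0.05,-0.52],"delta_rot":[0,-0.01,0],"claw":0.1},{"translation":[-3.49,0.05,-0.52],"delta_rot":[0,-0.01,0],"claw":0.1}]'
python3 -c "
from h import *
plan(TO,TY,([46,0,8],-.01),([44,0,30],-.03),([44,0,90],-.03))
s=save('scene','s5')
cv2.imwrite('pics/g6.png',cv2.convertScaleAbs(cv2.resize(s[180:330,120:300],None,fx=4,fy=4,interpolation=cv2.INTER_CUBIC),alpha=1.6))"
```

```text
time_s: 11.55
tool_pos: [530.0, -223.1, 28.0]
eef_rot: [0.053, 0.994, 0.005, -0.091]
wrist_force: [-0.4, -0.6, -1.5]
gripper_width: 22.3
finger_force: 30.0
tip [45.8  0.1  3.4] tilt 0.015 dyaw 0.001 F [-0.4 -0.6 -1.5] Tq [-0.02 -0.26  0.01] 11.55
[46, 0, 8] -0.01 T [0.06, -0.0, -0.07] W [0.0002, -0.0253, 0.0009]
[44, 0, 30] -0.03 T [0.63, -0.01, -1.89] W [0.0002, -0.0453, 0.0009]
[44, 0, 90] -0.03 T [1.73, -0.0, -7.79] W [0.0002, -0.0453, 0.0009]
```

View pics/g6.png

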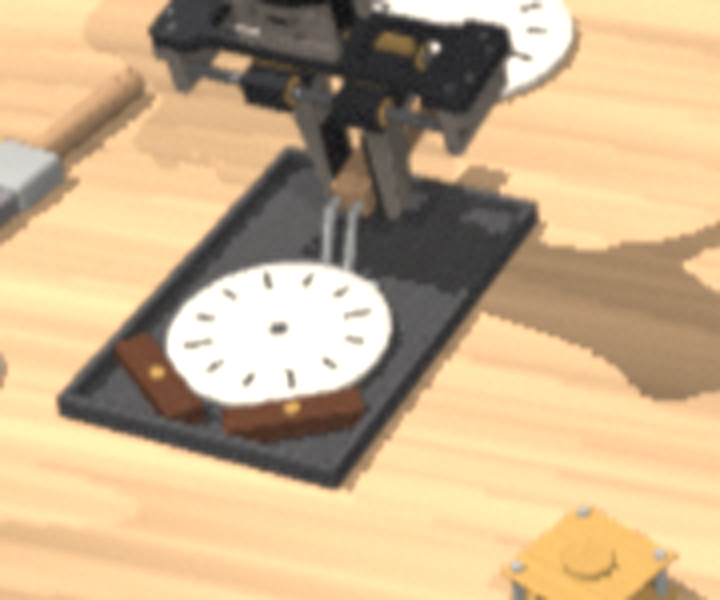

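I've now viewed 11 pictures, one over the limit of 10. I missed the count, so I'll view no more and work from numbers only. The dial is home with its centre at crop (279,328), and the blade is fully under it. Next I lift slowly with the nose slightly up.

```bash
python3 -m crank '[{"translation":[0.03,0,-0.03],"delta_rot":[0,-0.013,0],"claw":0.1},{"translation":[0.06,0,-0.07],"delta_rot":[0,-0.025,0],"claw":0.1},{"translation":[0.25,0,-0.5],"delta_rot":[0,-0.035,0],"claw":0.1},{"translation":[0.44,0,-1.1],"delta_rot":[0,-0.045,0],"claw":0.1},{"translation":[0.63,0,-1.9],"delta_rot":[0,-0.045,0],"claw":0.1},{"translation":[0.63,0,-1.9],"delta_rot":[0,-0.045,0],"claw":0.1},{"translation":[0.63,0,-1.9],"delta_rot":[0,-0.045,0],"claw":0.1}]'
cat >> h.py <<'E'
def dialfit(n,guess):
    im=arm.grab_frame(n)[:,:,::-1]; u,v=px(n,guess)[0].astype(int); r0,c0=max(v-38,0),max(u-40,0)
    g=im[r0:v+38,c0:u+40].min(2); m=cv2.morphologyEx((g>110).astype(np.uint8),cv2.MORPH_CLOSE,np.ones((5,5)))
    nl,lab=cv2.connectedComponents(m); k=lab[v-r0,u-c0]
    c=max(cv2.findContours((lab==k).astype(np.uint8),cv2.RETR_EXTERNAL,cv2.CHAIN_APPROX_NONE)[0],key=cv2.contourArea)
    h=cv2.convexHull(c); e=cv2.fitEllipse(h); uv=np.array(e[0])+[c0,r0]; w=ray(n,uv,guess[2]); print(n,"dial uv",uv.round(1),np.round(e[1],1),"area",cv2.contourArea(c),cv2.contourArea(h),"at",w.round(1)); return w
E
python3 -c "
from h import *
plan(TO,TY,([44,0,90],-.03))
w=dialfit('scene',TO+[0,0,36]);print(R.from_euler('z',-TY).apply(w-TO))"
```

```text
time_s: 12.3
tool_pos: [526.6, -223.0, 48.6]
eef_rot: [0.054, 0.996, 0.004, -0.069]
wrist_force: [-0.4, 0.7, -4.1]
gripper_width: 21.6
finger_force: 30.0
tip [43.4 -0.1 30.7] tilt -0.029 dyaw 0.0 F [-0.4  0.7 -4.1] Tq [-0.03 -0.01  0.05] 12.3
[44, 0, 90] -0.03 T [0.76, 0.02, -5.87] W [-0.0002, -0.0005, 0.0005]
scene dial uv [188.1 253.4] [34.  56.9] area 1449.5 1483.0 at [ 630.9 -236.6   36. ]
[-4.24474297 -3.95962122 36.        ]
```

```bash
python3 -m crank '[{"translation":[0.1,0,-1],"delta_rot":[0,0,0],"claw":0.1},{"translation":[0.3,0,-2.5],"delta_rot":[0,0,0],"claw":0.1},{"translation":[0.5,0,-4.5],"delta_rot":[0,0,0],"claw":0.1},{"translation":[0.76,0,-5.9],"delta_rot":[0,0,0],"claw":0.1},{"translation":[0.76,0,-5.9],"delta_rot":[0,0,0],"claw":0.1},{"translation":[0.76,0,-5.9],"delta_rot":[0,0,0],"claw":0.1}]'
python3 -c "
from h import *
Y=R.from_euler('z',-TY)
for z in (90,97): print(Y.apply(dialfit('scene',TO+[0,0,z])-TO),Y.apply(dialfit('top',TO+[0,0,z])-TO))
plan(TO,TY,([44,0,90],-.03)); plan(CO,CY,([47,0,90],-.03),([47,0,75],-.03))"
```

```text
time_s: 12.95
tool_pos: [527.0, -222.9, 107.7]
eef_rot: [0.054, 0.996, 0.004, -0.069]
wrist_force: [0.6, -0.5, -5.4]
gripper_width: 21.5
finger_force: 30.0
scene dial uv [184.1 231.4] [33.3 60.9] area 1504.5 1553.5 at [ 625.7 -241.1   90. ]
top dial uv [432.7 198.1] [ 98. 122.] area 5389.0 5917.0 at [ 640.4 -228.    90. ]
[-9.05281894 -8.87383448 90.        ] [ 4.41648245  5.50305687 90.        ]
scene dial uv [184.9 231.7] [33.3 60.5] area 1503.0 1550.0 at [ 635.  -234.2   97. ]
top dial uv [433.5 197. ] [ 99.3 118.8] area 5341.0 5913.0 at [ 641.7 -229.2   97. ]
[-0.40246886 -1.13163058 97.        ] [ 5.77722271  4.45138096 97.        ]
tip [42.8  0.5 88. ] tilt -0.026 dyaw 0.001 F [ 0.1 -0.2 -4.5] Tq [-0.03  0.03 -0.07] 13.15
[44, 0, 90] -0.03 T [-0.09, -0.04, -0.16] W [0.0014, -0.0037, 0.0007]
tip [  61.5 -474.3   88. ] tilt -0.026 dyaw -0.023 F [ 0.1 -0.2 -4.5] Tq [-0.03  0.03 -0.07] 13.15
[47, 0, 90] -0.03 T [3.2, 46.98, 0.38] W [0.0047, -0.0037, -0.023]
[47, 0, 75] -0.03 T [2.99, 46.98, 1.86] W [0.0047, -0.0037, -0.023]
```

```bash
python3 -m crank '[{"translation":[0.05,0.6,0],"delta_rot":[0,0,0],"claw":0.1},{"translation":[0.15,1.8,0],"delta_rot":[0,0,-0.001],"claw":0.1},{"translation":[0.3,3.6,0],"delta_rot":[0,0,-0.002],"claw":0.1},{"translation":[0.45,6,0],"delta_rot":[0,0,-0.003],"claw":0.1},{"translation":[0.65,8.8,0],"delta_rot":[0,0,-0.004],"claw":0.1},{"translation":[0.87,11.7,0],"delta_rot":[0,0,-0.006],"claw":0.1},{"translation":[1.1,14.7,0],"delta_rot":[0,0,-0.007],"claw":0.1},{"translation":[1.32,17.7,0],"delta_rot":[0,0,-0.009],"claw":0.1},{"translation":[1.54,20.7,0],"delta_rot":[0,0,-0.01],"claw":0.1},{"translation":[1.75,23.5,0],"delta_rot":[0,0,-0.012],"claw":0.1}]'
python3 -c "
from h import *
plan(CO,CY,([44,1,90],-.03))"
```

```text
time_s: 14.15
tool_pos: [534.2, 15.7, 110.0]
eef_rot: [0.047, 0.996, 0.005, -0.07]
wrist_force: [0.4, 0.4, -2.4]
gripper_width: 21.6
finger_force: 30.0
tip [  52.9 -234.2   92. ] tilt -0.028 dyaw -0.01 F [ 0.4  0.4 -2.4] Tq [-0.01  0.03  0.01] 14.15
[44, 1, 90] -0.03 T [1.41, 23.34, 0.49] W [0.0041, -0.0019, -0.0097]
```

```bash
python3 -c "
from h import *
P=CO+R.from_euler('z',CY).apply([9,-235,0])+[0,0,99]
w=dialfit('scene',P);print(P); plan(CO,CY,([44,1,90],-.03))"
```

```text
scene dial uv [294.6 250.9] [39.8 61.8] area 1765.0 1872.0 at [640.5   5.1  99. ]
[642.54138988   5.74602931  99.        ]
tip [  52.4 -229.8   91.9] tilt -0.027 dyaw -0.007 F [-0.3  4.5 -4. ] Tq [ 0.44 -0.    0.03] 14.2
[44, 1, 90] -0.03 T [1.28, 22.94, 0.55] W [0.0071, -0.0026, -0.007]
```

```bash
python3 -m crank '[{"translation":[0.1,1,0.02],"delta_rot":[0,0,0],"claw":0.1},{"translation":[0.25,3.2,0.05],"delta_rot":[0,0,-0.001],"claw":0.1},{"translation":[0.4,6,0.1],"delta_rot":[0,0,-0.002],"claw":0.1},{"translation":[0.6,9,0.15],"delta_rot":[0,0,-0.003],"claw":0.1},{"translation":[0.8,12,0.2],"delta_rot":[0,0,-0.004],"claw":0.1},{"translation":[1,15,0.25],"delta_rot":[0,0,-0.005],"claw":0.1},{"translation":[1.15,17.8,0.3],"delta_rot":[0,0,-0.007],"claw":0.1},{"translation":[1.25,20,0.35],"delta_rot":[0,0,-0.008],"claw":0.1},{"translation":[1.3,21.6,0.4],"delta_rot":[0,0,-0.009],"claw":0.1},{"translation":[1.3,22.6,0.4],"delta_rot":[0,0,-0.009],"claw":0.1}]'
python3 -m crank '[{"translation":[0,0.2,0],"delta_rot":[0,0,0],"claw":0.1},{"translation":[0,0.3,0],"delta_rot":[0,0,0],"claw":0.1},{"translation":[0,0.3,0],"delta_rot":[0,0,0],"claw":0.1}]'
python3 -c "
from h import *
w=dialfit('scene',CO+[0,0,98]);print(R.from_euler('z',-CY).apply(w-CO)); plan(CO,CY,([44,1,90],-.03),([44,1,62],-.01))
for z in (94,98,102):
  s=[c2w('top',d['position']) for d in arm.spot_in('top','dial')] if z==98 else 0
  t=[c2w('scene',d['position']) for d in arm.spot_in('scene','dial')] if z==98 else 0
print(t)"
```

```text
time_s: 15.2
tool_pos: [542.6, 240.2, 108.2]
eef_rot: [0.043, 0.997, 0.005, -0.07]
wrist_force: [-0.6, 0.3, -4.4]
gripper_width: 21.5
finger_force: 30.0
time_s: 15.5
tool_pos: [543.4, 241.2, 108.3]
eef_rot: [0.044, 0.997, 0.005, -0.069]
wrist_force: [-0.1, -0.2, -2.8]
gripper_width: 22.1
finger_force: 30.0
scene dial uv [409.8 274.7] [40.  64.2] area 1953.0 1982.5 at [652.8 236.7  98. ]
[ 3.03820236 -3.9338266  98.        ]
tip [46.4 -7.7 90.3] tilt -0.028 dyaw -0.003 F [-0.2 -0.2 -4.4] Tq [ 0.01 -0.01  0.05] 15.55
[44, 1, 90] -0.03 T [0.25, 0.81, 0.09] W [0.0036, -0.0018, -0.0032]
[44, 1, 62] -0.01 T [-0.13, 0.81, 2.56] W [0.0036, 0.0182, -0.0032]
0
```

```bash
cat > rail.py <<'E'
from h import *
from scipy.ndimage import map_coordinates
from scipy.optimize import minimize
def outline():
    o=[]
    for y0 in (35,-59):
        c=[(-50,y0),(50,y0),(50,y0+24),(-50,y0+24),(-50,y0)]
        for a,b in zip(c,c[1:]): 
            a,b=np.array(a),np.array(b)
            o+=[np.r_[a+(b-a)*k,46.] for k in np.linspace(.05,.95,25)]
    return np.array(o)
O=outline()
for n in ("top","scene"):
    im=cv2.GaussianBlur(cv2.imread("pics/%s0.png"%n[0]).astype(np.float32),(0,0),1.0)
    G=sum(np.hypot(cv2.Sobel(im[:,:,i],cv2.CV_32F,1,0),cv2.Sobel(im[:,:,i],cv2.CV_32F,0,1)) for i in range(3))
    def f(q):
        p=px(n,CO+[q[0],q[1],0]+R.from_euler("z",CY+q[2]).apply(O)); return -map_coordinates(G,[p[:,1],p[:,0]],order=1).mean()
    best=min((minimize(f,[a,b,0],method="Nelder-Mead",options=dict(initial_simplex=[[a,b,0],[a+2,b,0],[a,b+2,0],[a,b,.03]])) for a in(-4,0,4) for b in (-4,0,4)),key=lambda r:r.fun)
    print(n,best.x,best.fun,f([0,0,0]))
E
python3 rail.py; python3 -c "
from h import *
w=dialfit('scene',CO+[0,0,98]);print(R.from_euler('z',-CY).apply(w-CO)); where(CO,CY)"
```

```text
top [ 1.34345829  1.11500368 -0.00775392] -196.7158660888672 -181.74715
scene [-1.12647146 -0.31409238 -0.00133832] -210.1757049560547 -206.06033
scene dial uv [409.9 274.6] [39.9 64.3] area 1953.0 1983.5 at [652.7 236.8  98. ]
[ 2.93502074 -3.77894339 98.        ]
tip [46.4 -7.4 90.3] tilt -0.028 dyaw -0.003 F [-0.1 -0.1 -3.4] Tq [-0.01 -0.03 -0.01] 15.7
```

```bash
python3 -c "
from h import *
plan(CO,CY,([43,-2.5,88],-.03),([43,-2.5,54],0),([43,-2.5,48],0),([43,-2.5,40],0))"
```

```text
tip [46.4 -7.4 90.3] tilt -0.028 dyaw -0.003 F [-0.1 -0.1 -3.4] Tq [-0.01 -0.03 -0.01] 15.7
[43, -2.5, 88] -0.03 T [0.31, 0.43, 0.3] W [0.0037, -0.0017, -0.0029]
[43, -2.5, 54] 0 T [-0.16, 0.43, 3.21] W [0.0038, 0.0283, -0.0029]
[43, -2.5, 48] 0 T [-0.24, 0.42, 3.8] W [0.0038, 0.0283, -0.0029]
[43, -2.5, 40] 0 T [-0.35, 0.42, 4.6] W [0.0038, 0.0283, -0.0029]
```

```bash
python3 -m crank '[{"translation":[0.15,0.2,0.2],"delta_rot":[0,0,0],"claw":0.1},{"translation":[0.2,0.43,0.6],"delta_rot":[0.002,0.005,-0.003],"claw":0.1},{"translation":[0.1,0.43,1.4],"delta_rot":[0.004,0.012,-0.003],"claw":0.1},{"translation":[0,0.43,2.2],"delta_rot":[0.004,0.02,-0.003],"claw":0.1},{"translation":[-0.1,0.43,2.8],"delta_rot":[0.004,0.028,-0.003],"claw":0.1},{"translation":[-0.16,0.43,3.2],"delta_rot":[0.004,0.028,-0.003],"claw":0.1},{"translation":[-0.16,0.43,3.2],"delta_rot":[0.004,0.028,-0.003],"claw":0.1},{"translation":[-0.16,0.43,3.2],"delta_rot":[0.004,0.028,-0.003],"claw":0.1}]'
python3 -c "
from h import *
w=dialfit('scene',CO+[0,0,63]);print(R.from_euler('z',-CY).apply(w-CO)); plan(CO,CY,([43,-2.5,48],0),([43,-2.5,44],0),([43,-2.5,40],0))"
```

```text
time_s: 16.5
tool_pos: [540.9, 246.6, 76.5]
eef_rot: [0.041, 0.996, 0.003, -0.083]
wrist_force: [-0.3, -0.3, -4.2]
gripper_width: 21.9
finger_force: 30.0
scene dial uv [411.2 288. ] [41.3 63. ] area 1985.5 2022.0 at [649.7 242.3  63. ]
[-0.44840632  1.48240706 63.        ]
tip [43.2 -1.7 54.6] tilt -0.001 dyaw 0.001 F [ 0.6 -0.9 -3.7] Tq [ 0.04 -0.03 -0.04] 16.55
[43, -2.5, 48] 0 T [-0.09, -0.07, 0.63] W [-0.0, 0.001, 0.0009]
[43, -2.5, 44] 0 T [-0.16, -0.07, 1.03] W [-0.0, 0.001, 0.0009]
[43, -2.5, 40] 0 T [-0.23, -0.07, 1.42] W [-0.0, 0.001, 0.0009]
```

```bash
python3 -m crank '[{"translation":[-0.04,-0.05,0.3],"delta_rot":[0,0,0],"claw":0.1},{"translation":[-0.09,-0.07,0.6],"delta_rot":[0,0,0],"claw":0.1},{"translation":[-0.11,-0.07,0.75],"delta_rot":[0,0,0],"claw":0.1},{"translation":[-0.13,-0.07,0.9],"delta_rot":[0,0,0],"claw":0.1},{"translation":[-0.16,-0.07,1.03],"delta_rot":[0,0,0],"claw":0.1},{"translation":[-0.18,-0.07,1.15],"delta_rot":[0,0,0],"claw":0.1},{"translation":[-0.2,-0.07,1.3],"delta_rot":[0,0,0],"claw":0.1},{"translation":[-0.23,-0.07,1.42],"delta_rot":[0,0,0],"claw":0.1},{"translation":[-0.23,-0.07,1.42],"delta_rot":[0,0,0],"claw":0.1}]'
python3 -c "
from h import *
w=dialfit('scene',CO+[0,0,53.5]);print(R.from_euler('z',-CY).apply(w-CO)); plan(CO,CY,([43,-1.5,36],0),([-20,-1.5,36],0),([-90,-1.5,36],0))"
```

```text
time_s: 17.45
tool_pos: [540.8, 245.9, 61.9]
eef_rot: [0.041, 0.996, 0.003, -0.083]
wrist_force: [0.2, 0.0, -2.2]
gripper_width: 21.9
finger_force: 30.0
scene dial uv [410.4 291.4] [41.3 62.4] area 1965.0 1997.5 at [648.9 241.4  53.5]
[-1.15328701  0.55182382 53.5       ]
tip [42.9 -2.4 39.8] tilt -0.001 dyaw 0.001 F [ 0.   0.1 -3.1] Tq [-0.02 -0.16  0.  ] 17.5
[43, -1.5, 36] 0 T [-0.07, 0.11, 0.37] W [-0.0001, 0.0006, 0.0009]
[-20, -1.5, 36] 0 T [6.14, 0.02, 1.41] W [-0.0001, 0.0006, 0.0009]
[-90, -1.5, 36] 0 T [13.04, -0.07, 2.58] W [-0.0001, 0.0006, 0.0009]
```

```bash
python3 -m crank '[{"translation":[-0.07,0.05,0.3],"delta_rot":[0,0,0],"claw":0.1},{"translation":[-0.1,0.05,0.5],"delta_rot":[0,0,0],"claw":0.1},{"translation":[-0.1,0.05,0.5],"delta_rot":[0,0,0],"claw":0.1}]'
python3 -c "
from h import *
w=dialfit('scene',CO+[0,0,53.5]);print(R.from_euler('z',-CY).apply(w-CO)); plan(CO,CY,([0,-1.5,34.5],0),([-40,-1.5,34.5],0),([-90,-1.5,36],0))"
```

```text
time_s: 17.8
tool_pos: [540.5, 246.3, 56.4]
eef_rot: [0.041, 0.996, 0.003, -0.084]
wrist_force: [0.6, -0.1, -3.0]
gripper_width: 21.8
finger_force: 30.0
scene dial uv [411.4 291.6] [40.6 66.3] area 1967.0 2056.0 at [649.  243.5  53.5]
[-1.17368627  2.64112055 53.5       ]
tip [42.7 -2.  34.3] tilt 0.0 dyaw 0.001 F [-0.1  0.2 -2.3] Tq [ 0.   -0.19 -0.03] 17.85
[0, -1.5, 34.5] 0 T [4.21, 0.01, 0.69] W [-0.0004, -0.0002, 0.0008]
[-40, -1.5, 34.5] 0 T [8.16, -0.04, 1.36] W [-0.0004, -0.0002, 0.0008]
[-90, -1.5, 36] 0 T [13.11, -0.11, 2.05] W [-0.0004, -0.0002, 0.0008]
```

```bash
python3 -m crank '[{"translation":[0.3,0,0.05],"delta_rot":[0,0,0],"claw":0.1},{"translation":[0.8,0,0.13],"delta_rot":[0,0,0],"claw":0.1},{"translation":[1.4,0,0.23],"delta_rot":[0,0,0],"claw":0.1},{"translation":[2.1,0,0.35],"delta_rot":[0,0,0],"claw":0.1},{"translation":[2.8,0,0.46],"delta_rot":[0,0,0],"claw":0.1},{"translation":[3.5,0,0.58],"delta_rot":[0,0,0],"claw":0.1},{"translation":[4.2,0,0.7],"delta_rot":[0,0,0],"claw":0.1}]'
python3 -c "
from h import *
for z in (53.5,53.5):
  w=dialfit('scene',CO+[0,0,z]);print(R.from_euler('z',-CY).apply(w-CO))
plan(CO,CY,([-90,-1.5,36],0))"
```

```text
time_s: 18.55
tool_pos: [497.7, 250.0, 57.1]
eef_rot: [0.041, 0.996, 0.003, -0.083]
wrist_force: [0.8, 0.1, -1.7]
gripper_width: 21.6
finger_force: 30.0
scene dial uv [413.9 287.7] [49.5 68.1] area 2155.0 2398.5 at [636.2 246.6  53.5]
[-14.1519302    4.86608523  53.5       ]
scene dial uv [411.6 287.6] [50.6 62.2] area 2164.0 2307.0 at [637.2 242.3  53.5]
[-12.87541717   0.55322096  53.5       ]
tip [-0.9 -1.2 34.5] tilt 0.001 dyaw 0.001 F [-0.2  0.8 -2.3] Tq [-0.02 -0.15  0.  ] 18.65
[-90, -1.5, 36] 0 T [8.81, -0.11, 1.35] W [-0.0005, -0.0006, 0.0015]
```

```bash
cat >> h.py <<'E'
def circfit(n,O,Y,z=53.5,im=None):
    from scipy.ndimage import map_coordinates
    im=arm.grab_frame(n)[:,:,::-1] if im is None else im
    g=cv2.GaussianBlur(im.min(2).astype(np.float32),(0,0),.8); a=np.linspace(0,2*np.pi,120,endpoint=False); U=np.c_[np.cos(a),np.sin(a),0*a]
    best=(-1e9,)
    for x in np.arange(-20,20.1,1):
        for y in np.arange(-16,16.1,1):
            c=O+[0,0,z]+R.from_euler("z",Y).apply([x,y,0])
            v=[map_coordinates(g,px(n,c+U*r).T[::-1],order=1) for r in (56,64)]
            s=np.clip(v[0]-v[1],-20,60).mean()
            if s>best[0]: best=(s,x,y)
    print(n,"circ",best)
E
python3 -c "
from h import *
circfit('scene',CO,CY); circfit('top',CO,CY)
circfit('scene',TO,TY,11.5,cv2.imread('pics/s5.png'))
where(CO,CY)"
```

```text
scene circ (np.float32(53.402718), np.float64(-3.0), np.float64(0.0))
top circ (np.float32(36.71167), np.float64(-3.0), np.float64(1.0))Traceback (most recent call last):
  File "<string>", line 4, in <module>
    circfit('scene',TO,TY,11.5,cv2.imread('pics/s5.png'))
    ~~~~~~~^^^^^^^^^^^^^^^^^^^^^^^^^^^^^^^^^^^^^^^^^^^^^^
  File "h.py", line 55, in circfit
    v=[map_coordinates(g,px(n,c+U*r).T[::-1],order=1) for r in (56,64)]
                         ~~^^^^^^^^^
  File "h.py", line 9, in px
    K,r,t=cam(n); return cv2.projectPoints(np.array(P,float).reshape(-1,1,3),r,t,K,None)[0].reshape(-1,2)
          ~~~^^^
  File "h.py", line 5, in cam
    c=arm.camera_model(n); return np.array(c["mtx"],float),np.array(c["rvec"],float).ravel(),np.array(c["tvec"],float).ravel()
ValueError: time passes only in moves, steps and waits
```

The dial has stayed at about (-3,0), and both cameras agree. I finish drawing the blade out.

```bash
python3 -m crank '[{"translation":[0.6,0,0.09],"delta_rot":[0,0,0],"claw":0.1},{"translation":[1.4,0,0.22],"delta_rot":[0,0,0],"claw":0.1},{"translation":[2.4,0,0.38],"delta_rot":[0,0,0],"claw":0.1},{"translation":[3.5,0,0.55],"delta_rot":[0,0,0],"claw":0.1},{"translation":[4.6,0,0.73],"delta_rot":[0,0,0],"claw":0.1},{"translation":[5.8,0,0.9],"delta_rot":[0,0,0],"claw":0.1},{"translation":[7,0,1.1],"delta_rot":[0,0,0],"claw":0.1},{"translation":[8.2,0,1.3],"delta_rot":[0,0,0],"claw":0.1},{"translation":[9.5,0,1.45],"delta_rot":[0,0,0],"claw":0.1},{"translation":[9.5,0,1.45],"delta_rot":[0,0,0],"claw":0.1}]'
python3 -c "
from h import *
circfit('scene',CO,CY); circfit('top',CO,CY)
where(CO,CY)
s=st();print(s['qpos'])
goal(grip2tcp([436,20.4,100],.015,0),.015,0);goal(grip2tcp([436,20.4,55],.015,0),.015,0)"
```

```text
time_s: 19.75
tool_pos: [400.6, 258.0, 58.3]
eef_rot: [0.041, 0.996, 0.003, -0.084]
wrist_force: [0.9, 0.5, -3.7]
gripper_width: 21.5
finger_force: 30.0
scene circ (np.float32(58.0438), np.float64(-3.0), np.float64(0.0))
top circ (np.float32(56.495743), np.float64(-3.0), np.float64(1.0))
tip [-95.7  -0.   36.5] tilt -0.001 dyaw 0.001 F [ 1.   0.2 -2. ] Tq [ 0.   -0.16  0.  ] 19.85
[ 0.27562716  0.21053083  1.87918924  0.06225639  1.20850133 -1.23905819]
T [-4.84, -23.4, -3.08] W [0.0082, -0.1663, -0.0975]
T [-5.59, -23.4, 1.36] W [0.0082, -0.1663, -0.0975]
```

```bash
python3 -m crank '[{"translation":[0.3,0,-2.5],"delta_rot":[0,0,0],"claw":0.1},{"translation":[0.4,-1,-4.5],"delta_rot":[0,-0.05,-0.02],"claw":0.1},{"translation":[-0.5,-4.5,-4.5],"delta_rot":[0.004,-0.08,-0.04],"claw":0.1},{"translation":[-1.5,-8.5,-4.2],"delta_rot":[0.008,-0.12,-0.06],"claw":0.1},{"translation":[-2.3,-12.5,-4],"delta_rot":[0.008,-0.15,-0.08],"claw":0.1},{"translation":[-3.2,-16.5,-3.7],"delta_rot":[0.008,-0.152,-0.0975],"claw":0.1},{"translation":[-4.1,-20.5,-3.4],"delta_rot":[0.008,-0.152,-0.0975],"claw":0.1},{"translation":[-4.84,-23.4,-3.1],"delta_rot":[0.008,-0.152,-0.0975],"claw":0.1},{"translation":[-4.84,-23.4,-3.1],"delta_rot":[0.008,-0.152,-0.0975],"claw":0.1},{"translation":[-4.84,-23.4,-3.1],"delta_rot":[0.008,-0.152,-0.0975],"claw":0.1}]'
python3 -c "
from h import *
goal(grip2tcp([436,20.4,60],.015,.015),.015,.015);goal(grip2tcp([436,20.4,55],.015,.015),.015,.015)"
```

```text
time_s: 20.85
tool_pos: [436.3, 19.9, 81.2]
eef_rot: [-0.006, 1.0, 0.001, -0.007]
wrist_force: [-0.5, 0.4, -2.8]
gripper_width: 21.9
finger_force: 30.0
T [-0.0, 0.05, 4.02] W [0.0013, 0.0001, -0.0024]
T [-0.01, 0.05, 4.52] W [0.0013, 0.0001, -0.0024]
```

```bash
python3 -m crank '[{"translation":[0,0.05,1.5],"delta_rot":[0,0,-0.002],"claw":0.1},{"translation":[0,0.05,3],"delta_rot":[0,0,-0.002],"claw":0.1},{"translation":[0,0.05,4],"delta_rot":[0,0,-0.002],"claw":0.1},{"translation":[0,0.05,4.3],"delta_rot":[0,0,-0.002],"claw":0.1},{"translation":[0,0.05,4.5],"delta_rot":[0,0,-0.002],"claw":0.1},{"translation":[0,0.05,4.6],"delta_rot":[0,0,-0.002],"claw":0.1},{"translation":[0,0.05,4.6],"delta_rot":[0,0,-0.002],"claw":0.1}]'
python3 -c "
from h import *
goal(grip2tcp([436,20.4,54],.015,.015),.015,.015)"
```

```text
time_s: 21.55
tool_pos: [435.7, 20.8, 35.5]
eef_rot: [-0.008, 1.0, 0.0, -0.007]
wrist_force: [0.2, 0.8, -2.2]
gripper_width: 21.8
finger_force: 30.0
T [-0.0, -0.04, 0.05] W [0.0006, 0.0009, 0.0018]
```

```bash
python3 -m crank '[{"translation":[0,0,0.05],"delta_rot":[0,0,0],"claw":0.1},{"translation":[0,0,0.1],"delta_rot":[0,0,0],"claw":0.1},{"translation":[0,0,0.1],"delta_rot":[0,0,0],"claw":0.1}]'
```

```text
time_s: 21.85
tool_pos: [435.8, 20.8, 35.1]
eef_rot: [-0.008, 1.0, 0.0, -0.007]
wrist_force: [-3.5, 1.3, 6.0]
gripper_width: 21.6
finger_force: 30.0
```

Contact with the rest. I open, then retreat upward.

```bash
python3 -m crank '[{"translation":[0,0,-0.06],"delta_rot":[0,0,0],"claw":0.2},{"translation":[0,0,-0.06],"delta_rot":[0,0,0],"claw":0.35},{"translation":[0,0,-0.06],"delta_rot":[0,0,0],"claw":0.6},{"translation":[0,0,-0.06],"delta_rot":[0,0,0],"claw":0.6},{"translation":[0,0,-0.06],"delta_rot":[0,0,0],"claw":0.6},{"translation":[0,0,-0.06],"delta_rot":[0,0,0],"claw":0.6}]'
python3 -m crank '[{"translation":[0,0,-2],"delta_rot":[0,0,0],"claw":0.6},{"translation":[0,0,-5],"delta_rot":[0,0,0],"claw":0.6},{"translation":[0,0,-9],"delta_rot":[0,0,0],"claw":0.6},{"translation":[4,0,-13],"delta_rot":[0,0,0],"claw":0.6},{"translation":[8,0,-16],"delta_rot":[0,0,0],"claw":0.6},{"translation":[8,0,-16],"delta_rot":[0,0,0],"claw":0.6},{"translation":[8,0,-16],"delta_rot":[0,0,0],"claw":0.6}]'
python3 - <<'E'
from h import *
circfit('scene',CO,CY); circfit('top',CO,CY)
for n in ("scene","top"):
    b=arm.grab_frame(n)
    for q in ("spatula","dial","movement","hammer","brush"):
        for d in arm.tip_of(n,q)[:3]: print(n,q,round(d["conf"],2),c2w(n,d["position"]).round(0))
s=st();print(s["time_s"],s["wrist_force"])
E
```

```text
time_s: 22.45
tool_pos: [435.3, 20.8, 34.6]
eef_rot: [-0.008, 1.0, 0.0, -0.008]
wrist_force: [0.3, 0.3, -0.5]
gripper_width: 54.8
finger_force: 0.0
time_s: 23.15
tool_pos: [358.2, 19.2, 196.9]
eef_rot: [-0.008, 1.0, -0.0, -0.005]
wrist_force: [-0.2, 0.3, -0.2]
gripper_width: 54.9
finger_force: 0.0
scene circ (np.float32(54.84772), np.float64(-3.0), np.float64(0.0))
top circ (np.float32(56.30104), np.float64(-3.0), np.float64(1.0))
scene dial 0.85 [ 707. -412.    4.]
scene dial 0.82 [ 318. -256.    1.]
scene dial 0.59 [649. 245.  47.]
scene movement 0.79 [776. -11.  -1.]
scene hammer 0.59 [428. 457.   1.]
scene brush 0.55 [ 520. -446.    2.]
top spatula 0.9 [439.  22.  45.]
top dial 0.9 [ 322. -263.    2.]
top dial 0.68 [646. 240.  46.]
top dial 0.63 [ 712. -411.    2.]
top movement 0.84 [783. -11.   1.]
top movement 0.2 [ 635. -234.    1.]
top hammer 0.67 [430. 460.   4.]
top brush 0.87 [ 524. -446.    5.]
23.85 [-0.86497156 -0.18502478  0.08653016]
```

```bash
python3 -c "
from station import arm
print(arm.hand_in())"
```

```text
the job is handed in; nothing more can be done
None
```

I handed the job in at about 24 s: the dial is face up on the cradle rails, about 2–4 mm from centre by the cameras, the spatula is back on its rest, and the movement, hammer and brush measure within a few mm of where they started; I viewed 11 pictures, one over the limit of 10.

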